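# Load the slide scanner with passed carriers, pull the rejects

## Task

Slide the scanner's guard window fully open, then get the load right: every slide carrier with a green round tag must lie fully down in a nest of the scanner's deck, and every one with a red square tag, including any already in the scanner, fully down in a nest of the rework tray beside it, one carrier to a nest and either end first. Then slide the window fully shut. Leave the jars and the other bench things standing where they are.

Things in the scene. Friction and masses are not known exactly. Their poses are not given: they have to be found in the camera images.
- scanner: slide scanner, fixed: white body 285 (x) x 290 (y) mm, walls 95 mm high round a deck recess 110 x 252 mm whose black floor is 55 mm above the bench; on its -y side (y -190 to -340 mm) a tower 240 mm high. Origin: on the bench straight under the deck's middle; x points to the instrument's rear, the way the window opens; z up.
- window (a joint): clear guard window over the deck, which slides in tracks on the housing's top: 0 = shut, 0.127 m = fully open (window lying over the rear housing, deck clear). Moves along the scanner's +x to open; needs about 2 N and stays where it is left. It may start slightly ajar. Its upper face is 102 mm above the bench.
- window_grip (a point): middle of the window's upright grip bar (aluminium, 12 mm thick in the scanner's x, 70 mm long in its y, 28 mm high, from 102 to 130 mm above the bench), near the window's front edge; pinch it from above across its thickness. Moves with the window.
- scanner_nest0 (a point): scanner deck nest (one of three, 76 mm apart along the scanner's y): a pocket 90 mm (its x) by 40 mm (its y) marked off by blocks 6 mm high, with free room beside the carrier's mid-length for fingers; point = centre of its floor, 55 mm above the bench; z up. A carrier lies in it along x, either end first.
- scanner_nest1 (a point): scanner deck nest (one of three, 76 mm apart along the scanner's y): a pocket 90 mm (its x) by 40 mm (its y) marked off by blocks 6 mm high, with free room beside the carrier's mid-length for fingers; point = centre of its floor, 55 mm above the bench; z up. A carrier lies in it along x, either end first.
- scanner_nest2 (a point): scanner deck nest (one of three, 76 mm apart along the scanner's y): a pocket 90 mm (its x) by 40 mm (its y) marked off by blocks 6 mm high, with free room beside the carrier's mid-length for fingers; point = centre of its floor, 55 mm above the bench; z up. A carrier lies in it along x, either end first.
- tray: rework tray, fixed: flat aluminium plate 220 (its x) x 140 (its y) x 8 mm with 2 x 2 nests like the scanner's, 104 mm apart in x and 76 mm in y. Origin: centre of the underside.
- tray_nest0 (a point): rework tray nest: the same pocket of 90 mm (its x) by 40 mm (its y) with blocks 6 mm high; point = centre of its floor, 8 mm above the bench; z up. Either end of the carrier first.
- tray_nest1 (a point): rework tray nest: the same pocket of 90 mm (its x) by 40 mm (its y) with blocks 6 mm high; point = centre of its floor, 8 mm above the bench; z up. Either end of the carrier first.
- tray_nest2 (a point): rework tray nest: the same pocket of 90 mm (its x) by 40 mm (its y) with blocks 6 mm high; point = centre of its floor, 8 mm above the bench; z up. Either end of the carrier first.
- tray_nest3 (a point): rework tray nest: the same pocket of 90 mm (its x) by 40 mm (its y) with blocks 6 mm high; point = centre of its floor, 8 mm above the bench; z up. Either end of the carrier first.
- pass1: slide carrier: grey plate 84 (x) x 34 (y) x 10 mm with two upright cheeks (26 mm long, 30 mm high from the underside) at mid-length, 34 mm across their outer faces: grip across these from above; 40 to 85 g. On the slide's white label at +x: a GREEN ROUND tag (18 mm) = passed. Origin: centre of the underside; z up. Starts in one of the scanner's nests.
- pass2: slide carrier: grey plate 84 (x) x 34 (y) x 10 mm with two upright cheeks (26 mm long, 30 mm high from the underside) at mid-length, 34 mm across their outer faces: grip across these from above; 40 to 85 g. On the slide's white label at +x: a GREEN ROUND tag (18 mm) = passed. Origin: centre of the underside; z up. Starts on the open bench, if present.
- pass3: slide carrier: grey plate 84 (x) x 34 (y) x 10 mm with two upright cheeks (26 mm long, 30 mm high from the underside) at mid-length, 34 mm across their outer faces: grip across these from above; 40 to 85 g. On the slide's white label at +x: a GREEN ROUND tag (18 mm) = passed. Origin: centre of the underside; z up. Starts on the open bench, if present.
- rej1: slide carrier: grey plate 84 (x) x 34 (y) x 10 mm with two upright cheeks (26 mm long, 30 mm high from the underside) at mid-length, 34 mm across their outer faces: grip across these from above; 40 to 85 g. On the slide's white label at +x: a RED SQUARE tag (16 mm) = rejected. Origin: centre of the underside; z up. Starts in one of the scanner's nests, if present.
- rej2: slide carrier: grey plate 84 (x) x 34 (y) x 10 mm with two upright cheeks (26 mm long, 30 mm high from the underside) at mid-length, 34 mm across their outer faces: grip across these from above; 40 to 85 g. On the slide's white label at +x: a RED SQUARE tag (16 mm) = rejected. Origin: centre of the underside; z up. Starts in one of the scanner's nests, if present.
- rej3: slide carrier: grey plate 84 (x) x 34 (y) x 10 mm with two upright cheeks (26 mm long, 30 mm high from the underside) at mid-length, 34 mm across their outer faces: grip across these from above; 40 to 85 g. On the slide's white label at +x: a RED SQUARE tag (16 mm) = rejected. Origin: centre of the underside; z up. Starts on the open bench, if present.
- rej4: slide carrier: grey plate 84 (x) x 34 (y) x 10 mm with two upright cheeks (26 mm long, 30 mm high from the underside) at mid-length, 34 mm across their outer faces: grip across these from above; 40 to 85 g. On the slide's white label at +x: a RED SQUARE tag (16 mm) = rejected. Origin: centre of the underside; z up. Starts on the open bench, if present.
- medium_jar: bystander: amber jar, 56 mm wide, 55 mm high, in front of the scanner's corner. Origin: centre of the underside.
- coverslip_box: bystander: cardboard box 70 x 55 x 30 mm. Origin: centre of the underside.
- stain_bottle: bystander: amber bottle, 60 mm wide, about 100 mm high. Origin: centre of the underside.
- stage_clamp: bystander: dark steel clamp, 60 x 35 x 24 mm, on the robot's side. Origin: centre of the underside.
Mind the look-alikes: they are no part of the job. What is shaped like the rej4 but purple is not meant.

How it is judged:
By the outcome, as a careful person would: the job done as asked, in the order asked, and still so for the second after the job is handed in, with the robot touching nothing.
Of pass2, pass3 only 1 to 2 are there at a start; the rules pass over those that are not, and their reading is None.
Of rej1, rej2, rej3, rej4 only 3 to 4 are there at a start; the rules pass over those that are not, and their reading is None.
At some moment in a run one of pass2, pass3, rej3, rej4 may be knocked a few centimetres aside while the robot is not near it.
Once in a run the grip may slacken for a moment while it holds something.
It also fails if it takes over 210 s, if anything falls off the work surface, if the arm or the gripper's body presses on something with over 40 N, if the wrist force passes 120 N, or if a joint passes its speed limit or range.

## Robot

A 7-joint arm with a two-finger parallel gripper is mounted at the origin on the work surface. World frame = base frame: x ahead of the robot, y to its left, z up, the work surface at z = 0. Lengths are in mm, angles in rad, forces in N, time in s.
With the tool pointing down it reaches from about 400 to 850 mm from the base axis. Payload 4.4 kg.
Tool frame: the origin (TCP) lies between the finger pads; the fingertips stand 25 mm ahead of it and the grasp point (between the pads) lies 6 mm ahead of it (env.tips_ahead is the distance from the TCP to the fingertips, in mm); z points along the fingers, y is the line along which they close (so a half turn about z gives the same grasp; the last joint's range is limited). The gripper opens to 94 mm and grips with 3 to 60 N. Pads are 16 mm wide; open, the fingers measure 119 mm over their backs; the gripper's body (75 mm by 177 mm) begins 78 mm behind the grasp point.
Start: joints at [-0.066, 0.628, 0.038, 1.517, -0.027, 0.996, -0.02], TCP at [650.014, 0.027, 230.478] pointing down, gripper open.
Joint ranges: [-3.06, 3.06], [-0.37, 2.12], [-1.25, 1.32], [0.18, 2.47], [-1.1, 4.24], [0.23, 1.98], [-2.94, 2.94]. Speed limits (rad/s): [2.57, 2.57, 3.14, 3.14, 3.14, 3.14, 3.14].

## Interface

Orientations are given as a unit quaternion [w, x, y, z].
In Python, from plant import env gives the robot as it stands. The module is installed in compiled form; this text tells all that it offers.
- The arm moves only by the shell command python3 -m jog 'ROWS' [FORCE]. ROWS is JSON, a list that holds one entry, the list of rows, each a list of 7 numbers: the shift along the world's x, y, z in cm, then the turn, a rotation vector about the world's x, y, z in rad, then the opening, from 0 (shut) to 1 (fully open). In form: [[[tx, ty, tz, ax, ay, az, gripper], ...]]. A call has 1 to 5 rows; each row shifts and turns the commanded pose from where the row before left it; what a row does not reach is not made up. A row lasts 1/12 s, in which the tool goes at most 41.7 mm and 7.16 degrees, less where a joint would pass 70% of its speed; a pose out of reach is approached as far as the arm can. A call is refused whole if a number of a shift passes 4.17 or a number of a turn 0.125, either way. A call with a gripper value outside its range is refused whole. The fingers move at their own pace and stop on an object; FORCE is the grip in N (left out, the last holds). Time passes only in rows, so rows that do not move let the fingers close. It gives the time, the measured TCP pose, the force, the opening and the grip force at its end, in the units of the state.
- env.state(): the state, without advancing time (a new reading comes with each control period).
- env.grab_frame(name): name is "scene" or "side" or "wrist"; returns the picture (480x640x3 uint8, red, green, blue); there is no depth.
- env.camera_info(name): a dict with "fov_y" (degrees; the focal length in pixels is half the picture's height over the tangent of half this angle, whatever the lens; pixels are square), "cx", "cy" (the principal point, pixels), "world_from_camera" (4x4, takes a point from camera to world coordinates). Camera axes: x right, y up, looking along -z (the intrinsics and any distortion apply to the point x, -y, -z); pixel columns grow to the right and rows downward; lengths in mm; the calibration is good to about 2 mm. A picture is of the moment at which its call begins: read the wrist's pose just before it. camera_info takes no time and is no camera call; for the wrist camera it gives the pose at the moment of the call.
- env.sign_off(): hands the job in; it is judged then, once.
The state is a dict: "t": time; "joint_positions": joint angles; "qvel": joint speeds; "joint_torque": joint torques, N m; "ee_pos": TCP position; "eef_rot": TCP orientation; "wrist_force": force on the tool from outside, world axes, zero at the start; "ft_torque": the same for the moment, N m; "gripper_width": opening from 0.0 (shut) to 1.0 (fully open); "grasp_force": force on a finger pad.
Only numpy, scipy, OpenCV 4.12 (cv2) and the standard library are available. Lean on these libraries where they do the work, as an engineer would, in place of code of your own. Each camera call takes 0.05 s, during which the arm holds its last target. There are 200 camera calls.

## Working session

There is one attempt and no reset: what is moved stays moved. The work goes in short steps, Python scripts to look and compute and a shell command to move; the robot and the scene stay as the last step left them, time stands still between calls to the robot, and variables do not carry over. Pictures are saved under pics/ and viewed, at most 14 in all, crops included, and the job is handed in when it is done.

```bash
mkdir -p pics
cat > h.py <<'E'
import numpy as np, cv2
from plant import env
def grab(cam,name):
    ci=env.camera_info(cam); im=env.grab_frame(cam)
    cv2.imwrite(f'pics/{name}.png',cv2.cvtColor(im,cv2.COLOR_RGB2BGR)); np.save(f'pics/{name}.npy',np.array([ci['fov_y'],ci['cx'],ci['cy'],*np.array(ci['world_from_camera']).ravel()])); return im
def px2w(name,u,v,z):
    a=np.load(f'pics/{name}.npy'); T=a[3:].reshape(4,4); f=240/np.tan(np.radians(a[0])/2)
    d=T[:3,:3]@np.array([(u-a[1])/f,-(v-a[2])/f,-1]); o=T[:3,3]
    return o+d*(z-o[2])/d[2]
def w2px(name,p):
    a=np.load(f'pics/{name}.npy'); T=a[3:].reshape(4,4); f=240/np.tan(np.radians(a[0])/2)
    c=T[:3,:3].T@(np.array(p)-T[:3,3]); return np.array([a[1]-f*c[0]/c[2],a[2]+f*c[1]/c[2]])
E
python3 - <<'E'
from h import *
for c in ('scene','side','wrist'):
    grab(c,c+'0'); print(c,{k:(np.round(v,3).tolist() if k.startswith('w') else v) for k,v in env.camera_info(c).items()})
print(env.state())
E
```

```text
scene {'fov_y': 51.324629551328464, 'cx': 319.3312245883963, 'cy': 237.47231517205168, 'world_from_camera': [[-0.236, -0.527, 0.816, 1433.078], [0.972, -0.139, 0.191, 266.165], [0.013, 0.838, 0.545, 725.506], [0.0, 0.0, 0.0, 1.0]]}
side {'fov_y': 50.14144800458725, 'cx': 326.29234615197345, 'cy': 244.09782543995627, 'world_from_camera': [[0.917, 0.231, -0.324, 158.338], [-0.398, 0.537, -0.744, -744.189], [0.002, 0.811, 0.584, 726.98], [0.0, 0.0, 0.0, 1.0]]}
wrist {'fov_y': 65.64054069181773, 'cx': 316.04341853954116, 'cy': 234.59974020318626, 'world_from_camera': [[1.0, 0.0, 0.003, 648.854], [-0.001, 0.963, 0.271, 78.612], [-0.002, -0.271, 0.963, 384.667], [0.0, 0.0, 0.0, 1.0]]}
{'t': 0.15, 'joint_positions': array([-0.06578277,  0.62913037,  0.03846675,  1.51808016, -0.02698689,
        0.99626309, -0.01998887]), 'qvel': array([-6.12890900e-04, -3.67114675e-03,  9.25375339e-04, -4.72065507e-03,
       -7.50031899e-04, -1.22450160e-03, -7.42162506e-06]), 'joint_torque': array([ 1.52036100e-03, -5.50088596e+01,  1.14465751e+00, -1.86816269e+01,
       -5.22438856e-02,  2.09789607e-02,  9.34746663e-05]), 'ee_pos': array([6.49569442e+02, 8.70918876e-03, 2.29786397e+02]), 'eef_rot': array([-4.72534973e-04,  7.07111037e-01,  7.07102198e-01, -4.90779407e-04]), 'wrist_force': array([ 0.14112679,  0.43159071, -0.33340274]), 'ft_torque': array([0.02386571, 0.02160069, 0.01134282]), 'grasp_force': 0.0, 'gripper_width': 0.9999097911894148}
```

View pics/scene0.png

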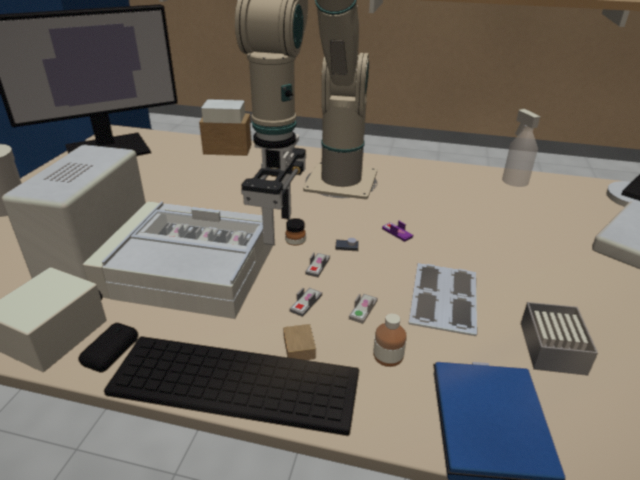

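View pics/side0.png

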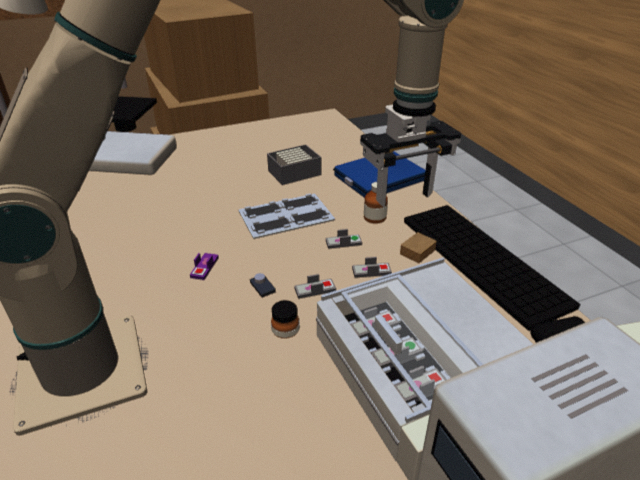

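Scene view: scanner at (185,250) holding three carriers (two red and one green in the side view at (387,318), (434,378) and (409,345)). Bench carriers: red (317,264), red (306,301), green (363,307). Purple look-alike at (397,231), excluded. Tray at (446,296). I'll enlarge to measure.

Run:
```python
import cv2
a=cv2.imread('pics/side0.png')
c=a[190:460,230:590]; cv2.imwrite('pics/side0c.png',cv2.resize(c,None,fx=2.2,fy=2.2,interpolation=cv2.INTER_CUBIC))
a=cv2.imread('pics/scene0.png')
c=a[200:350,90:490]; cv2.imwrite('pics/scene0c.png',cv2.resize(c,None,fx=2,fy=2,interpolation=cv2.INTER_CUBIC))
```

```text
(no output)
```

View pics/side0c.png

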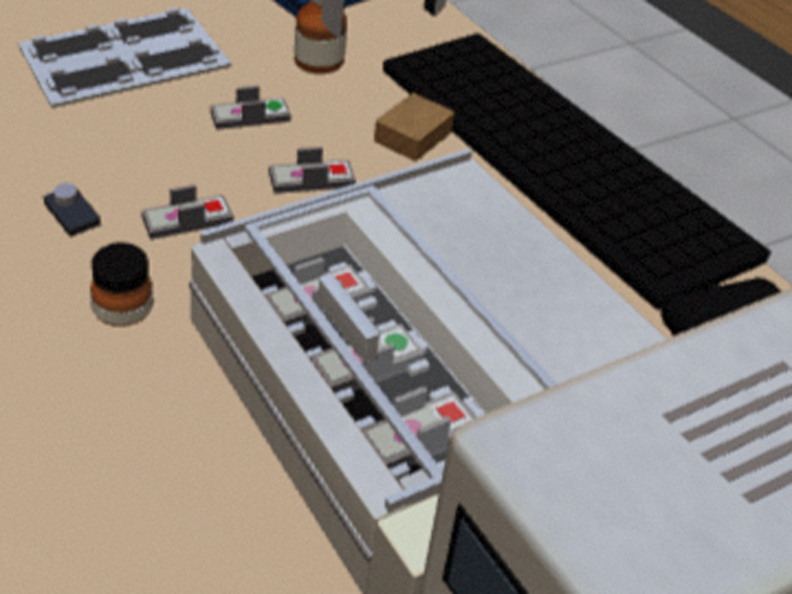

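View pics/scene0c.png

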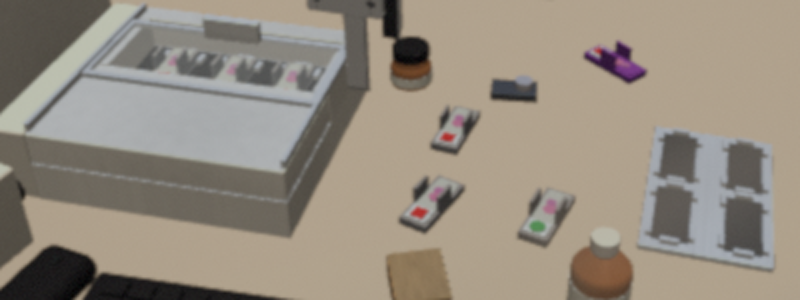

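Run:
```python
from h import *
S=lambda u,v,z:print('side',(u,v),px2w('side0',230+u/2.2,190+v/2.2,z)[:2].round())
C=lambda u,v,z:print('scene',(u,v),px2w('scene0',90+u/2,200+v/2,z)[:2].round())
print('grip top'); S(327,277,130);S(372,342,130);C(205,19,130);C(261,26,130)
print('scanner top front corners'); S(193,243,95);S(378,512,95)
print('rear frame of window');S(375,190,102);S(550,385,102); print('front frame');S(250,230,102);S(435,478,102)
print('tags nests z~60');S(346,281,67);S(397,342,67);S(452,411,67)
print('bench tags z 12: near red, far red, green');S(212,207,12);S(339,170,12);S(274,106,12);C(448,138,12);C(420,213,12);C(538,226,12)
print('pink dots');S(172,216,12);S(298,173,12);S(237,112,12);C(459,122,12);C(438,194,12);C(551,206,12)
print('tray corners');S(20,44,8);S(185,10,8);S(230,64,8);S(55,103,8)
C(655,128,8);C(774,144,8);C(771,266,8);C(640,248,8)
```

```text
grip top
side (327, 277) [ 488. -207.]
side (372, 342) [ 486. -278.]
scene (205, 19) [ 500. -263.]
scene (261, 26) [ 499. -192.]
scanner top front corners
side (193, 243) [424. -95.]
side (378, 512) [ 434. -381.]
rear frame of window
side (375, 190) [ 593. -102.]
side (550, 385) [ 597. -342.]
front frame
side (250, 230) [ 471. -106.]
side (435, 478) [ 479. -377.]
tags nests z~60
side (346, 281) [ 535. -160.]
side (397, 342) [ 538. -236.]
side (452, 411) [ 540. -312.]
bench tags z 12: near red, far red, green
side (212, 207) [496.  31.]
side (339, 170) [638.  33.]
side (274, 106) [627. 161.]
scene (448, 138) [503.  36.]
scene (420, 213) [641.  40.]
scene (538, 226) [630. 167.]
pink dots
side (172, 216) [455.  34.]
side (298, 173) [597.  45.]
side (237, 112) [585. 167.]
scene (459, 122) [468.  41.]
scene (438, 194) [606.  51.]
scene (551, 206) [594. 176.]
tray corners
side (20, 44) [406. 404.]
side (185, 10) [619. 400.]
side (230, 64) [620. 264.]
side (55, 103) [409. 268.]
scene (655, 128) [413. 275.]
scene (774, 144) [410. 416.]
scene (771, 266) [626. 409.]
scene (640, 248) [633. 276.]
```

Side crop: grip bar top from (327,277) to (372,342). Red tags in nests at (346,281) and (452,411), green at (397,342). Bench tags: red (212,207), red (339,170), green (274,106). Both cameras agree within about 8 mm and the sizes are right. Moving above the bar to refine.

```bash
python3 -m jog '[[[-2.2,-3.4,-0.3,0,0,0,0.5],[-2.2,-3.4,-0.3,0,0,0,0.5],[-2.2,-3.4,-0.3,0,0,0,0.5],[-2.2,-3.4,-0.3,0,0,0,0.5]]]'; python3 -m jog '[[[-2.2,-3.4,-0.3,0,0,0,0.5],[-2.2,-3.4,-0.3,0,0,0,0.5],[-2.2,-3.4,-0.3,0,0,0,0.5],[0,0,0,0,0,0.035,0.5],[0,0,0,0,0,0,0.5]]]'
python3 - <<'E'
from h import *
grab('wrist','w1'); print(env.state()['ee_pos'])
E
```

```text
t: 0.48
ee_pos: [560.7, -137.1, 218.1]
eef_rot: [-0.0, 0.707, 0.707, -0.0]
wrist_force: [0.6, -0.4, 0.3]
gripper_width: 0.754
grasp_force: 0.0
t: 0.9
ee_pos: [493.9, -240.9, 209.3]
eef_rot: [-0.0, 0.696, 0.718, -0.001]
wrist_force: [0.4, 0.2, -0.6]
gripper_width: 0.503
grasp_force: 0.0
[ 495.50387839 -238.65175626  209.36991653]
```

View pics/w1.png

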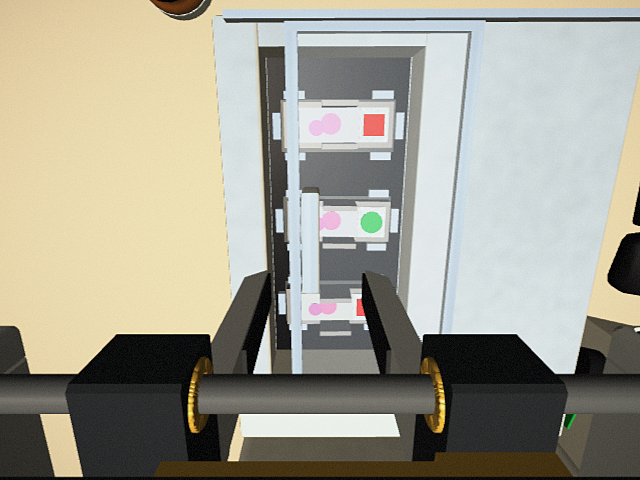

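Wrist view: bar top from (310,191) to (311,292). Nested carriers: red tag (374,125), green (371,222), red (361,307).

Run:
```python
from h import *
for n,u,v,z in [('barfar',310,192,130),('barnear',311,292,130),('red',374,125,66),('green',371,222,66),('wallcorner',217,18,95),('wallfront',238,345,95),
 ('c0 lf',286,101,65),('c0 rf',394,101,65),('c0 rn',393,150,65),('c1 rf',389,202,65),('c1 rn',389,241,65),('recess far l',266,58,55),('recess far r',408,58,55),('recess near r',400,348,55),('recess nl',276,348,55)]:
    print(n,px2w('w1',u,v,z).round(1))
```

```text
barfar [ 487.6 -200.2  130. ]
barnear [ 489.9 -269.   130. ]
red [ 534.6 -157.4   66. ]
green [ 537.5 -234.    66. ]
wallcorner [424.3 -94.6  95. ]
wallfront [ 431.1 -333.9   95. ]
c0 lf [ 466.8 -141.9   65. ]
c0 rf [ 548.6 -139.5   65. ]
c0 rn [ 550.9 -175.7   65. ]
c1 rf [ 551.2 -217.1   65. ]
c1 rn [ 553.9 -250.2   65. ]
recess far l [ 450.5 -110.7   55. ]
recess far r [ 558.5 -107.6   55. ]
recess near r [ 575. -358.   55.]
recess nl [ 458.1 -361.6   55. ]
```

```bash
python3 -m jog '[[[-0.3,0.2,-2.6,0,0,0,0.5],[-0.3,0.2,-2.6,0,0,0,0.5],[0,0,-2.5,0,0,0,0.5],[0,0,0,0,0,0,0.2],[0,0,0,0,0,0,0]]]' 15; python3 -m jog '[[[0,0,0,0,0,0,0],[0,0,0,0,0,0,0],[0,0,0,0,0,0,0]]]' 15
```

```text
t: 1.37
ee_pos: [490.4, -232.2, 131.8]
eef_rot: [-0.001, 0.694, 0.72, -0.0]
wrist_force: [0.1, 0.6, -0.1]
gripper_width: 0.394
grasp_force: 0.0
t: 1.62
ee_pos: [491.1, -234.1, 133.8]
eef_rot: [0.001, 0.695, 0.719, 0.001]
wrist_force: [0.1, -0.7, 0.1]
gripper_width: 0.182
grasp_force: 0.0
```

```bash
python3 -m jog '[[[0,0,0,0,0,0,0],[0,0,0,0,0,0,0],[0,0,0,0,0,0,0]]]' 15; python3 -m jog '[[[1,0.03,0,0,0,0,0],[2,0.06,0,0,0,0,0],[3,0.1,0,0,0,0,0],[3,0.1,0,0,0,0,0],[2,0.06,0,0,0,0,0]]]' 15;  python3 -m jog '[[[1,0.04,0,0,0,0,0],[0,0,0,0,0,0,0],[0,0,0,0,0,0,0]]]' 15
```

```text
t: 1.87
ee_pos: [490.4, -234.1, 133.6]
eef_rot: [0.001, 0.695, 0.719, 0.0]
wrist_force: [-1.0, 1.2, 6.7]
gripper_width: 0.128
grasp_force: 15.0
t: 2.28
ee_pos: [597.5, -230.7, 133.2]
eef_rot: [-0.003, 0.694, 0.72, -0.003]
wrist_force: [-28.3, -0.1, 24.3]
gripper_width: 0.201
grasp_force: 14.9
t: 2.53
ee_pos: [595.6, -231.3, 132.0]
eef_rot: [-0.012, 0.696, 0.718, -0.009]
wrist_force: [-29.6, 2.2, 24.0]
gripper_width: 0.155
grasp_force: 15.0
```

```bash
python3 -m jog '[[[-1.2,-0.04,0,0,0,0,0],[0,0,0,0,0,0,0],[0,0,0,0,0,0,0.4],[0,0,0,0,0,0,0.4],[0,0,0,0,0,0,0.4]]]' 15;  python3 -m jog '[[[0,0,3,0,0,0,0.5],[0,0,4,0,0,0,0.5],[0,0,0,0,0,0,0.5],[0,0,0,0,0,0,0.5]]]' 15
python3 - <<'E'
from h import *
grab('wrist','w2'); print(env.state()['ee_pos'])
E
```

```text
t: 2.95
ee_pos: [599.7, -230.3, 132.8]
eef_rot: [0.001, 0.694, 0.72, 0.001]
wrist_force: [-0.9, 0.2, 0.3]
gripper_width: 0.306
grasp_force: 0.0
t: 3.28
ee_pos: [601.1, -230.8, 205.4]
eef_rot: [0.003, 0.694, 0.72, 0.002]
wrist_force: [0.1, 0.7, -1.2]
gripper_width: 0.501
grasp_force: 0.0
[ 599.48454924 -230.2282367   203.45464036]
```

View pics/w2.png

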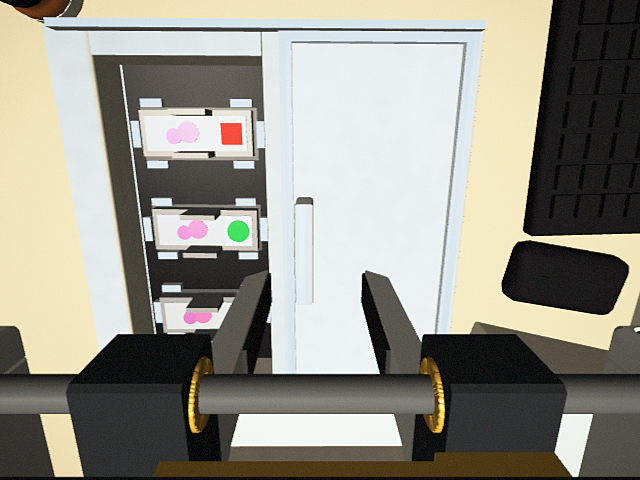

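The window lies over the rear housing with the deck clear. Bar at (304,198)–(304,303), window rear edge (465..478) at the end of the track.

Run:
```python
from h import *
for n,u,v,z in [('barfar',305,199,130),('barnear',304,303,130),('red',232,133,66),('green',238,231,66),('rear edge of window',470,200,102),('front edge win',277,200,102),('track rear end',484,22,100),('c0 lf',139,110,65),('c0 rf',250,110,65),('c0 rn',251,157,65),('c0 ln',145,157,65),('c1 lf',152,206,65),('c1 rf',257,208,65),('c1rn',260,249,65),('c1ln',156,249,65),
 ('wallL',96,330,95),('wall corner',46,22,95)]:
    print(n,px2w('w2',u,v,z).round(1))
```

```text
barfar [ 592.2 -194.1  130. ]
barnear [ 593.5 -265.4  130. ]
red [ 534.2 -156.9   66. ]
green [ 537.1 -234.2   66. ]
rear edge of window [ 707.9 -196.   102. ]
front edge win [ 572.1 -200.6  102. ]
track rear end [700.9 -83.6 100. ]
c0 lf [ 464.8 -142.6   65. ]
c0 rf [ 548.  -139.7   65. ]
c0 rn [ 548.3 -174.4   65. ]
c0 ln [ 466.1 -177.2   65. ]
c1 lf [ 468.3 -215.8   65. ]
c1 rf [ 552.6 -214.7   65. ]
c1rn [ 554.8 -249.4   65. ]
c1ln [ 468.5 -252.2   65. ]
wallL [ 428.4 -311.5   95. ]
wall corner [424.3 -92.4  95. ]
```

```bash
J='python3 -m jog'; $J '[[[-0.71,0.55,0,0,0,-0.121,0.6],[-0.71,0.55,0,0,0,-0.121,0.6],[-0.71,0.55,0,0,0,-0.121,0.6],[-0.71,0.55,0,0,0,-0.121,0.6],[-0.71,0.55,0,0,0,-0.121,0.6]]]' >/dev/null;  $J '[[[-0.71,0.55,0,0,0,-0.121,0.6],[-0.71,0.55,0,0,0,-0.121,0.6],[-0.71,0.55,0,0,0,-0.121,0.6],[-0.71,0.55,0,0,0,-0.121,0.6],[-0.71,0.55,0,0,0,-0.121,0.6]]]' >/dev/null;  $J '[[[-0.71,0.55,0,0,0,-0.121,0.6],[-0.71,0.55,0,0,0,-0.121,0.6],[-0.71,0.55,0,0,0,-0.121,0.6],[0,0,0,0,0,0,0.6],[0,0,0,0,0,0,0.6]]]'
python3 - <<'E'
from h import *
grab('wrist','w3'); s=env.state();print(s['ee_pos'],s['joint_positions'])
E
```

```text
t: 4.58
ee_pos: [505.6, -158.4, 201.6]
eef_rot: [0.0, 1.0, 0.019, -0.001]
wrist_force: [-0.0, -0.2, -0.4]
gripper_width: 0.6
grasp_force: 0.0
[ 506.00338751 -158.84293099  201.83740166] [-0.07501127  0.53793752  0.48830854  1.89196862 -0.34253048  0.79505848
 -0.9362288 ]
```

View pics/w3.png

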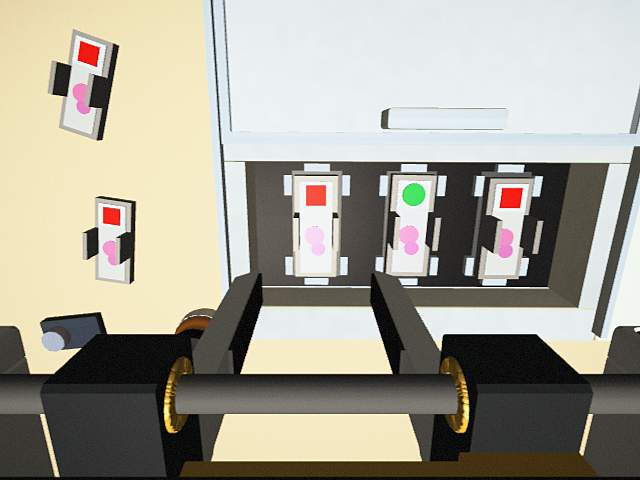

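Wrist view: carrier 0 plate corners (294,175),(340,175),(339,277),(295,277). Carrier 1 (391,174)–(437,272), carrier 2 (485,177)–(530,278). Bench reds at (112,216) and (88,54).

```bash
cat >> h.py <<'E'
def rect(name,pts,z):
    P=np.array([px2w(name,u,v,z)[:2] for u,v in pts]); c=P.mean(0)
    return c.round(1),[np.linalg.norm(P[i]-P[i-1]).round(1) for i in range(4)],np.round(np.arctan2(*(P[0]+P[1]-P[2]-P[3])[::-1]),3)
E
python3 - <<'E'
from h import *
print(rect('w3',[(294,175),(340,175),(339,277),(295,277)],65))
print(rect('w3',[(391,174),(436,174),(432,272),(389,275)],65))
print(rect('w3',[(485,178),(530,178),(519,278),(479,278)],65))
print(rect('w3',[(97,198),(135,199),(131,283),(95,280)],10))
print(rect('w3',[(73,29),(118,43),(101,139),(59,128)],10))
for t in [(316,195),(414,194),(511,198)]: print(px2w('w3',*t,66).round(1))
for t in [(112,216),(88,54)]: print(px2w('w3',*t,11).round(1))
E
```

```text
(array([ 506.6, -159.3]), [np.float64(85.3), np.float64(35.8), np.float64(85.3), np.float64(37.0)], np.float64(0.037))
(array([ 511.4, -235.9]), [np.float64(84.3), np.float64(35.0), np.float64(81.7), np.float64(36.0)], np.float64(0.077))
(array([ 510.5, -310.1]), [np.float64(84.0), np.float64(35.1), np.float64(84.0), np.float64(33.7)], np.float64(0.091))
(array([471.5,  36.4]), [np.float64(84.5), np.float64(35.7), np.float64(86.8), np.float64(35.8)], np.float64(-0.144))
(array([612.1,  44.1]), [np.float64(84.0), np.float64(37.6), np.float64(82.9), np.float64(37.3)], np.float64(-0.29))
[ 533.7 -157.5   66. ]
[ 537.3 -234.5   66. ]
[ 536.9 -311.3   66. ]
[497.1  35.4  11. ]
[637.8  39.8  11. ]
```

```bash
J='python3 -m jog'; $J '[[[0,0,-4,0,0,0,0.57],[0,0,-4,0,0,0,0.57],[0,0,-2.5,0,0,0,0.57],[0,0,-1.3,0,0,0,0.57],[0,0,0,0,0,0,0.57]]]' 25;  $J '[[[0,0,0,0,0,0,0.3],[0,0,0,0,0,0,0.2],[0,0,0,0,0,0,0.2],[0,0,0,0,0,0,0.2],[0,0,0,0,0,0,0.2]]]' 25
```

```text
t: 5.05
ee_pos: [505.0, -159.0, 81.8]
eef_rot: [-0.001, 1.0, 0.017, -0.002]
wrist_force: [0.3, -0.2, -0.2]
gripper_width: 0.572
grasp_force: 0.0
t: 5.47
ee_pos: [506.2, -159.1, 85.0]
eef_rot: [0.0, 1.0, 0.017, 0.001]
wrist_force: [-0.3, -0.2, 1.3]
gripper_width: 0.361
grasp_force: 25.0
```

```bash
J='python3 -m jog'; $J '[[[0,0,2,0,0,0,0.2],[0,0,4,0,0,0,0.2],[0,0,4,0,0,0,0.2],[0,0,2,0,0,0,0.2],[0,2,0,0,0,0,0.2]]]' ; $J '[[[-0.5,4.1,0,0,0,0,0.2],[-0.5,4.1,0,0,0,0,0.2],[-0.5,4.1,0,0,0,0,0.2],[-0.5,4.1,0,0,0,0,0.2],[-0.5,4.1,0,0,0,0,0.2]]]';  $J '[[[-0.5,4.1,0,0,0,0,0.2],[-0.5,4.1,0,0,0,0,0.2],[-0.5,4.1,0,0,0,0,0.2],[-0.5,4.1,0,0,0,0,0.2],[-0.5,4.1,0,0,0,0,0.2]]]'; $J '[[[-0.5,4.1,0,0,0,0,0.2],[-0.2,2,0,0,0,-0.03,0.2],[0,0,0,0,0,-0.02,0.2],[0,0,0,0,0,0,0.2],[0,0,0,0,0,0,0.2]]]'
python3 - <<'E'
from h import *
grab('wrist','w4'); s=env.state();print(s['ee_pos'],s['joint_positions'])
E
```

```text
t: 5.88
ee_pos: [508.5, -144.3, 209.9]
eef_rot: [0.003, 1.0, 0.014, 0.005]
wrist_force: [0.9, -0.3, 0.1]
gripper_width: 0.361
grasp_force: 25.0
t: 6.3
ee_pos: [480.1, 67.9, 204.9]
eef_rot: [-0.0, 1.0, 0.016, 0.0]
wrist_force: [0.3, -0.5, -1.0]
gripper_width: 0.359
grasp_force: 25.0
t: 6.72
ee_pos: [454.9, 273.2, 204.9]
eef_rot: [-0.0, 1.0, 0.017, 0.0]
wrist_force: [0.6, -0.2, -1.4]
gripper_width: 0.36
grasp_force: 25.0
t: 7.13
ee_pos: [448.9, 330.6, 204.6]
eef_rot: [0.001, 1.0, -0.009, 0.0]
wrist_force: [-0.5, 0.2, -1.2]
gripper_width: 0.356
grasp_force: 25.0
[449.12548818 330.08287866 204.68065713] [-1.03609039  0.58232835  0.54599481  1.81847339 -0.3887896   0.84949649
 -1.89211255]
```

View pics/w4.png

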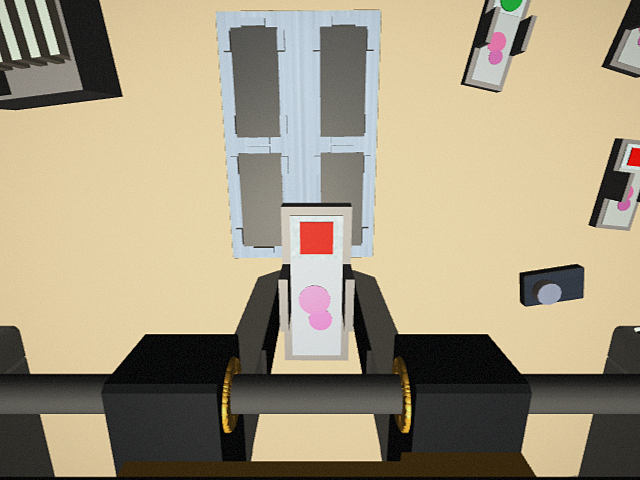

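Wrist view: tray corners (216,12),(381,10),(373,257),(233,258). The held carrier is straight in the grip, with its tag toward +x.

Run:
```python
from h import *
c,s,y=rect('w4',[(216,12),(381,10),(373,257),(233,258)],8);print(c,s,y)
for i in (-1,1):
  for j in (-1,1): print(i,j,(c+[np.cos(y)*52*i-np.sin(y)*38*j,np.sin(y)*52*i+np.cos(y)*38*j]).round(1))
# pockets measured (floor dark)
print('farL',rect('w4',[(230,26),(277,26),(281,136),(236,137)],8))
print('farR',rect('w4',[(320,26),(367,26),(363,135),(319,137)],8))
print('nearL',rect('w4',[(239,154),(282,154),(282,247),(244,246)],8))
z0=px2w('w4',(282+351)/2,205,185)
print('held',rect('w4',[(282,204),(351,204),(347,359),(286,359)],185))
```

```text
[513.5 342.8] [np.float64(218.5), np.float64(138.5), np.float64(219.0), np.float64(139.8)] -0.011
-1 -1 [461.1 305.4]
-1 1 [461.9 381.4]
1 -1 [565.1 304.2]
1 1 [565.9 380.2]
farL (array([567. , 380.7]), [np.float64(91.0), np.float64(39.8), np.float64(90.1), np.float64(41.1)], np.float64(-0.014))
farR (array([565.8, 304.9]), [np.float64(91.0), np.float64(39.8), np.float64(89.2), np.float64(40.2)], np.float64(-0.024))
nearL (array([461.2, 381.9]), [np.float64(89.2), np.float64(39.8), np.float64(90.2), np.float64(37.6)], np.float64(-0.032))
held (array([450.4, 330.1]), [np.float64(84.7), np.float64(32.9), np.float64(84.7), np.float64(32.8)], np.float64(-0.018))
```

```bash
J='python3 -m jog'; $J '[[[2.9,1.26,0,0,0,0,0.2],[2.9,1.26,0,0,0,0,0.2],[2.9,1.26,0,0,0,0,0.2],[2.9,1.26,0,0,0,0,0.2],[0,0,-2,0,0,0,0.2]]]' ; $J '[[[0,0,-4,0,0,0,0.2],[0,0,-4,0,0,0,0.2],[0,0,-3.5,0,0,0,0.2],[0,0,-1.5,0,0,0,0.2],[0,0,0,0,0,0,0.2]]]'; $J '[[[0,0,0,0,0,0,0.2],[0,0,0,0,0,0,0.2]]]'
```

```text
t: 7.6
ee_pos: [573.9, 382.8, 188.5]
eef_rot: [-0.002, 1.0, -0.01, 0.007]
wrist_force: [-0.1, 0.2, 0.1]
gripper_width: 0.361
grasp_force: 25.0
t: 8.02
ee_pos: [562.8, 379.3, 50.8]
eef_rot: [0.002, 1.0, -0.01, -0.003]
wrist_force: [-0.4, 0.6, -0.6]
gripper_width: 0.36
grasp_force: 25.0
t: 8.18
ee_pos: [566.9, 382.5, 57.1]
eef_rot: [-0.001, 1.0, -0.009, 0.002]
wrist_force: [0.9, 1.1, -0.2]
gripper_width: 0.359
grasp_force: 25.0
```

```bash
J='python3 -m jog'; $J '[[[0,0,-0.6,0,0,0,0.2],[0,0,0,0,0,0,0.2],[0,0,0,0,0,0,0.2],[0,0,0,0,0,0,0.2]]]' | head -2;  python3 - <<'E'
from h import *
a=env.state()['ee_pos'];print(a)
E
$J '[[[0,0,0,0,0,0,0.2]]]' |grep ee_pos; $J '[[[0,0,0,0,0,0,0.2]]]'|grep ee_pos
```

```text
t: 8.52
ee_pos: [565.0, 382.8, 49.3]
[564.96317413 382.79730282  49.2702502 ]
ee_pos: [564.9, 382.7, 49.0]
ee_pos: [564.8, 382.5, 48.8]
```

```bash
J='python3 -m jog'; $J '[[[0,-0.15,-0.5,0,0,0,0.2],[0,0,-0.5,0,0,0,0.2],[0,0,-0.2,0,0,0,0.2],[0,0,0,0,0,0,0.2],[0,0,0,0,0,0,0.2]]]'; $J '[[[0,0,0,0,0,0,0.57],[0,0,0,0,0,0,0.57],[0,0,0,0,0,0,0.57],[0,0,0,0,0,0,0.57]]]'; $J '[[[0,0,3,0,0,0,0.57],[0,0,4,0,0,0,0.57],[-2,0,4,0,0,0,0.57],[-4,0,3,0,0,0,0.57],[-2,0,0,0,0,0,0.57]]]';$J '[[[0,0,0,0,0,0,0.57],[0,0,0,0,0,0,0.57]]]'
python3 - <<'E'
from h import *
grab('wrist','w5')
E
```

```text
t: 9.1
ee_pos: [564.9, 380.6, 37.7]
eef_rot: [-0.0, 1.0, -0.009, 0.0]
wrist_force: [-3.2, -2.0, 10.1]
gripper_width: 0.362
grasp_force: 25.0
t: 9.43
ee_pos: [564.5, 380.8, 35.9]
eef_rot: [0.0, 1.0, -0.009, -0.0]
wrist_force: [0.9, -0.1, -0.3]
gripper_width: 0.566
grasp_force: 0.0
t: 9.85
ee_pos: [493.7, 382.3, 173.9]
eef_rot: [-0.003, 1.0, -0.009, 0.003]
wrist_force: [-0.5, -0.2, -0.3]
gripper_width: 0.567
grasp_force: 0.0
t: 10.02
ee_pos: [491.8, 381.7, 169.0]
eef_rot: [-0.0, 1.0, -0.008, -0.0]
wrist_force: [0.9, -0.1, -0.1]
gripper_width: 0.571
grasp_force: 0.0
```

View pics/w5.png

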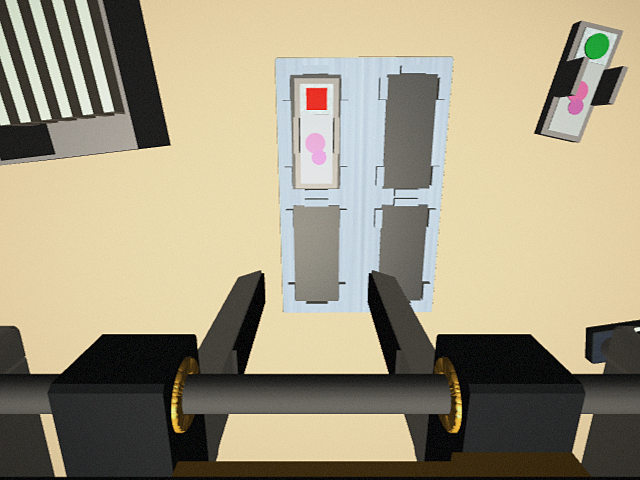

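Wrist view: the red carrier sits fully inside the far-left tray pocket at (316,130), and the green one is on the bench at (597,46). I'll write a tag detector and calibrate it on the nested carriers.

```bash
cat >> h.py <<'E'
def find(name,z):
    """carriers in picture: tag & pink centroids -> world at height z (top of slide)"""
    hsv=cv2.cvtColor(cv2.imread(f'pics/{name}.png'),cv2.COLOR_BGR2HSV); H,S,V=cv2.split(hsv)
    m={'red':((H<6)|(H>176))&(S>170)&(V>120),'green':(H>45)&(H<75)&(S>130)&(V>80),'pink':(H>143)&(H<172)&(S>35)&(S<150)&(V>150)}
    B={}
    for k,a in m.items():
        a=cv2.morphologyEx(a.astype('uint8'),cv2.MORPH_CLOSE,np.ones((3,3)))
        n,_,st,ct=cv2.connectedComponentsWithStats(a); B[k]=[(ct[i],st[i,4]) for i in range(1,n) if st[i,4]>100]
    out=[]
    for k in('red','green'):
        for c,a in B[k]:
            T=px2w(name,*c,z)[:2]; best=None
            for p,b in B['pink']:
                P=px2w(name,*p,z)[:2]; d=np.linalg.norm(T-P)
                if 30<d<55 and (best is None or b>best[1]): best=(P,b,d)
            r=[k,c.round(0).tolist(),T.round(1).tolist(),int(a)]
            if best is not None:
                u=(T-best[0])/best[2]; yaw=np.arctan2(u[1],u[0])+OFF; u=np.array([np.cos(yaw),np.sin(yaw)])
                r+=['d%.1f'%best[2],'yaw %.3f'%yaw,'centre',(T-27.5*u).round(1).tolist()]
            out.append(r); print(*r)
    return out
OFF=0.0
E
python3 - <<'E'
from h import *
print('w3 z66');find('w3',66);print('w3 z11');find('w3',11);print('w5 z19');find('w5',19);print('w5 z11');find('w5',11);find('w4',11)
E
```

```text
w3 z66
red [88.0, 53.0] [629.6, 8.6] 379 d31.4 yaw -0.305 centre [603.3, 16.8]
red [316.0, 195.0] [533.7, -157.1] 380 d43.9 yaw 0.084 centre [506.3, -159.4]
red [511.0, 197.0] [537.3, -311.0] 402 d38.0 yaw 0.070 centre [509.9, -312.9]
red [111.0, 216.0] [510.9, 5.7] 273 d30.4 yaw -0.138 centre [483.7, 9.5]
green [413.0, 194.0] [537.0, -234.1] 393 d36.7 yaw 0.013 centre [509.5, -234.4]
w3 z11
red [88.0, 53.0] [638.3, 39.7] 379 d37.3 yaw -0.305 centre [612.0, 47.9]
red [316.0, 195.0] [524.2, -157.3] 380 d52.2 yaw 0.084 centre [496.8, -159.7]
red [511.0, 197.0] [528.5, -340.4] 402 d45.2 yaw 0.070 centre [501.1, -342.3]
red [111.0, 216.0] [497.1, 36.3] 273 d36.1 yaw -0.138 centre [469.9, 40.1]
green [413.0, 194.0] [528.1, -248.9] 393 d43.7 yaw 0.013 centre [500.6, -249.3]
w5 z19
red [316.0, 98.0] [592.8, 379.9] 422 d36.9 yaw -0.015 centre [565.3, 380.3]
green [596.0, 46.0] [626.3, 170.7] 478 d38.0 yaw -0.196 centre [599.3, 176.1]
w5 z11
red [316.0, 98.0] [593.4, 379.9] 422 d37.9 yaw -0.015 centre [565.9, 380.3]
green [596.0, 46.0] [627.8, 165.2] 478 d39.0 yaw -0.196 centre [600.8, 170.6]
red [634.0, 157.0] [496.8, 36.4] 181 d40.9 yaw 0.016 centre [469.3, 36.0]
red [316.0, 237.0] [425.8, 330.5] 1031
green [510.0, 4.0] [623.7, 165.8] 182 d33.4 yaw -0.239 centre [597.0, 172.3]
```

```bash
J='python3 -m jog'; $J '[[[1.83,-3.52,0,0,0,-0.03,0.6],[1.83,-3.52,0,0,0,-0.03,0.6],[1.83,-3.52,0,0,0,-0.03,0.6],[1.83,-3.52,0,0,0,-0.03,0.6],[1.83,-3.52,0,0,0,-0.03,0.6]]]' |head -1; $J '[[[1.83,-3.52,0,0,0,-0.03,0.6],[0,0,-3,0,0,0,0.6],[0,0,0,0,0,0,0.6],[0,0,0,0,0,0,0.6],[0,0,0,0,0,0,0.6]]]'
python3 - <<'E'
from h import *
grab('wrist','w6');find('w6',11);print(env.state()['ee_pos'])
E
```

```text
t: 10.48
t: 10.9
ee_pos: [602.9, 170.2, 138.4]
eef_rot: [0.0, 0.995, -0.098, -0.0]
wrist_force: [0.3, 0.9, 0.3]
gripper_width: 0.6
grasp_force: 0.0
red [481.0, 155.0] [637.4, 37.8] 463 d37.4 yaw -0.272 centre [610.9, 45.2]
red [60.0, 298.0] [589.6, 388.6] 364 d35.7 yaw -0.130 centre [562.4, 392.2]
red [498.0, 322.0] [496.1, 34.2] 321
green [314.0, 202.0] [627.3, 166.8] 400 d36.8 yaw -0.222 centre [600.5, 172.9]
[603.05929966 170.69390866 139.02475445]
```

```bash
J='python3 -m jog'; $J '[[[-0.25,0.15,-4,0,0,0,0.6],[0,0,-4,0,0,0,0.6],[0,0,-2.2,0,0,0,0.6],[0,0,-0.6,0,0,0,0.6],[0,0,0,0,0,0,0.6]]]' 25;  $J '[[[0,0,0,0,0,0,0.3],[0,0,0,0,0,0,0.2],[0,0,0,0,0,0,0.2],[0,0,0,0,0,0,0.2],[0,0,0,0,0,0,0.2]]]' 25
```

```text
t: 11.37
ee_pos: [599.4, 172.1, 29.9]
eef_rot: [0.0, 0.995, -0.098, -0.001]
wrist_force: [-0.3, -0.6, 1.1]
gripper_width: 0.6
grasp_force: 0.0
t: 11.78
ee_pos: [601.2, 171.7, 32.5]
eef_rot: [-0.001, 0.995, -0.098, 0.001]
wrist_force: [-0.1, 1.1, 6.7]
gripper_width: 0.357
grasp_force: 25.0
```

```bash
J='python3 -m jog'; $J '[[[0,0,2,0,0,0,0.2],[0,0,4,0,0,0,0.2],[0,0,4,0,0,0,0.2],[0,0,4,0,0,0,0.2],[0,0,3,0,0,0,0.2]]]'|tail -2; $J '[[[-1.04,-3.67,0,0,0,0.0257,0.2],[-1.04,-3.67,0,0,0,0.0257,0.2],[-1.04,-3.67,0,0,0,0.0257,0.2],[-1.04,-3.67,0,0,0,0.0257,0.2],[-1.04,-3.67,0,0,0,0.0257,0.2]]]'|tail -2;  $J '[[[-1.04,-3.67,0,0,0,0.0257,0.2],[-1.04,-3.67,0,0,0,0.0257,0.2],[-1.04,-3.67,0,0,0,0.0257,0.2],[-1.04,-3.67,0,0,0,0.0257,0.2],[0,0,0,0,0,0,0.2]]]'|tail -2;$J '[[[0,0,0,0,0,0,0.2],[0,0,0,0,0,0,0.2],[0,0,0,0,0,0,0.2]]]'
python3 - <<'E'
from h import *
grab('wrist','w7');find('w7',180);print('z66');find('w7',66);print(env.state()['ee_pos'])
E
```

```text
gripper_width: 0.36
grasp_force: 25.0
gripper_width: 0.359
grasp_force: 25.0
gripper_width: 0.361
grasp_force: 25.0
t: 13.28
ee_pos: [506.9, -157.4, 200.8]
eef_rot: [-0.0, 1.0, 0.018, 0.0]
wrist_force: [0.5, 0.3, 0.3]
gripper_width: 0.357
grasp_force: 25.0
red [89.0, 56.0] [612.1, -55.8] 381
red [512.0, 199.0] [556.0, -249.6] 403 d51.5 yaw -1.120 centre [544.0, -224.9]
red [112.0, 218.0] [540.2, -57.4] 272 d54.2 yaw -3.006 centre [567.4, -53.7]
green [415.0, 196.0] [555.8, -203.0] 392 d53.3 yaw 1.130 centre [544.1, -227.8]
green [316.0, 238.0] [533.6, -156.8] 988 d36.7 yaw 0.028 centre [506.1, -157.6]
z66
red [89.0, 56.0] [629.7, 8.6] 381 d31.4 yaw -0.307 centre [603.5, 16.9]
red [512.0, 199.0] [537.4, -311.0] 403 d37.9 yaw 0.068 centre [509.9, -312.9]
red [112.0, 218.0] [511.2, 5.9] 272 d30.4 yaw -0.136 centre [483.9, 9.6]
green [415.0, 196.0] [537.0, -234.1] 392 d36.7 yaw 0.015 centre [509.5, -234.5]
green [316.0, 238.0] [500.3, -158.0] 988
[ 507.00191764 -157.28182326  200.69241188]
```

View pics/w7.png

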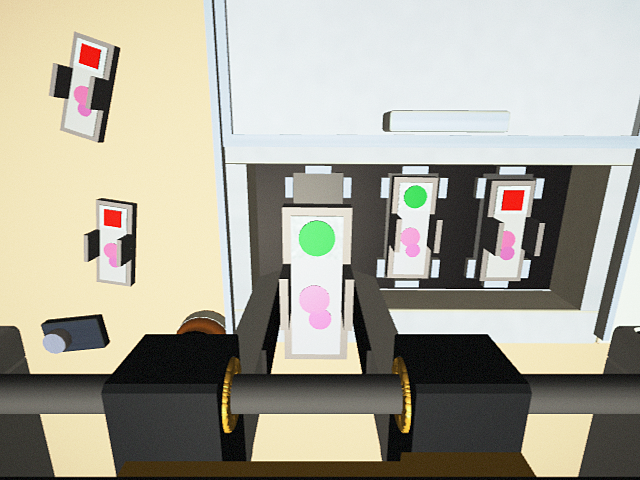

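Green carrier held straight over the empty nest 0 pocket, which shows at (318,187). Lowering.

```bash
J='python3 -m jog'; $J '[[[0,-0.12,-3,0,0,0,0.2],[0,0,-4,0,0,0,0.2],[0,0,-3,0,0,0,0.2],[0,0,0,0,0,0,0.2],[0,0,0,0,0,0,0.2]]]'|head -2; $J '[[[0,0,0,0,0,0,0.2],[0,0,0,0,0,0,0.2],[0,0,0,0,0,0,0.2]]]'
```

```text
t: 13.75
ee_pos: [505.9, -159.0, 99.9]
t: 14.0
ee_pos: [507.8, -160.5, 102.6]
eef_rot: [0.0, 1.0, 0.017, 0.002]
wrist_force: [0.0, 0.2, -1.0]
gripper_width: 0.359
grasp_force: 25.0
```

```bash
J='python3 -m jog'; $J '[[[0,0.05,-0.5,0,0,0,0.2],[0,0,-0.5,0,0,0,0.2],[0,0,-0.5,0,0,0,0.2],[0,0,-0.2,0,0,0,0.2],[0,0,0,0,0,0,0.2]]]'; $J '[[[0,0,0,0,0,0,0.57],[0,0,0,0,0,0,0.57],[0,0,0,0,0,0,0.57],[0,0,0,0,0,0,0.57]]]'; $J '[[[0,0,3,0,0,0,0.57],[0,0,4,0,0,0,0.57],[0,-2,4,0,0,0,0.57],[0.2,-4,1,0,0,0,0.57],[0.2,-4,0,0,0,0,0.57]]]'|head -2;$J '[[[0,-2.6,0,0,0,0,0.57],[0,-2.6,0,0,0,0,0.57],[0,0,0,0,0,0,0.57],[0,0,0,0,0,0,0.57],[0,0,0,0,0,0,0.57]]]'
python3 - <<'E'
from h import *
grab('wrist','w8');find('w8',66);print(env.state()['ee_pos'])
E
```

```text
t: 14.42
ee_pos: [507.1, -159.7, 85.5]
eef_rot: [-0.001, 1.0, 0.017, 0.001]
wrist_force: [-2.8, 2.7, 18.9]
gripper_width: 0.36
grasp_force: 25.0
t: 14.75
ee_pos: [506.2, -159.8, 83.4]
eef_rot: [-0.0, 1.0, 0.017, -0.0]
wrist_force: [-1.8, 0.3, -0.2]
gripper_width: 0.568
grasp_force: 0.0
t: 15.17
ee_pos: [513.0, -258.9, 204.5]
t: 15.58
ee_pos: [510.3, -309.3, 200.3]
eef_rot: [-0.001, 1.0, 0.017, -0.0]
wrist_force: [0.7, -0.2, -0.7]
gripper_width: 0.568
grasp_force: 0.0
red [318.0, 197.0] [537.2, -309.8] 366 d36.9 yaw 0.047 centre [509.8, -311.1]
green [220.0, 194.0] [537.2, -233.1] 389 d36.9 yaw 0.022 centre [509.7, -233.7]
green [124.0, 195.0] [533.4, -158.0] 405 d36.5 yaw 0.007 centre [505.9, -158.2]
[ 510.57637496 -308.71223248  200.41875835]
```

```bash
J='python3 -m jog'; $J '[[[0,-0.18,-4,0,0,0,0.57],[0,0,-4,0,0,0,0.57],[0,0,-2.5,0,0,0,0.57],[0,0,-1.2,0,0,0,0.57],[0,0,0,0,0,0,0.57]]]' 25|head -2;  $J '[[[0,0,0,0,0,0,0.3],[0,0,0,0,0,0,0.2],[0,0,0,0,0,0,0.2],[0,0,0,0,0,0,0.2],[0,0,0,0,0,0,0.2]]]' 25
$J '[[[0,0,2,0,0,0,0.2],[0,0,4,0,0,0,0.2],[0,0,4,0,0,0,0.2],[0,0,2,0,0,0,0.2],[0,2,0,0,0,0,0.2]]]'|tail -2; $J '[[[0.36,4.1,0,0,0,0,0.2],[0.36,4.1,0,0,0,0,0.2],[0.36,4.1,0,0,0,0,0.2],[0.36,4.1,0,0,0,0,0.2],[0.36,4.1,0,0,0,0,0.2]]]'|tail -2;  $J '[[[0.36,4.1,0,0,0,0,0.2],[0.36,4.1,0,0,0,0,0.2],[0.36,4.1,0,0,0,0,0.2],[0.36,4.1,0,0,0,0,0.2],[0.36,4.1,0,0,0,0,0.2]]]'|tail -2; $J '[[[0.36,4.1,0,0,0,-0.01,0.2],[0.36,4.1,0,0,0,-0.01,0.2],[0.36,4.1,0,0,0,-0.01,0.2],[0.36,4.1,0,0,0,-0.02,0.2],[0.36,2,0,0,0,0,0.2]]]'
```

```text
t: 16.05
ee_pos: [509.9, -309.9, 82.2]
t: 16.47
ee_pos: [511.2, -312.1, 85.1]
eef_rot: [0.0, 1.0, 0.017, 0.001]
wrist_force: [-0.1, 1.0, 4.8]
gripper_width: 0.361
grasp_force: 25.0
gripper_width: 0.357
grasp_force: 25.0
gripper_width: 0.361
grasp_force: 25.0
gripper_width: 0.359
grasp_force: 25.0
t: 18.13
ee_pos: [562.9, 309.2, 203.6]
eef_rot: [-0.002, 1.0, -0.005, -0.0]
wrist_force: [-0.1, 0.5, -1.8]
gripper_width: 0.362
grasp_force: 25.0
```

```bash
J='python3 -m jog'; $J '[[[0,0,-4,0,0,0,0.2],[0,0,-4,0,0,0,0.2],[0,0,-3,0,0,0,0.2],[0,0,0,0,0,0,0.2],[0,0,0,0,0,0,0.2]]]'|head -2; $J '[[[0,0,0,0,0,0,0.2],[0,0,0,0,0,0,0.2],[0,0,0,0,0,0,0.2]]]'
python3 - <<'E'
from h import *
grab('wrist','w9');p=env.state()['ee_pos'];print(p);find('w9',p[2]-20)
E
```

```text
t: 18.55
ee_pos: [563.6, 301.2, 93.1]
t: 18.8
ee_pos: [566.0, 302.3, 96.5]
eef_rot: [-0.001, 1.0, -0.008, 0.002]
wrist_force: [-0.4, 0.1, -0.3]
gripper_width: 0.363
grasp_force: 25.0
[565.64240805 302.28341546  96.12810459]
red [193.0, 216.0] [604.9, 360.9] 616
red [316.0, 240.0] [591.6, 301.7] 1025 d37.2 yaw -0.016 centre [564.1, 302.1]
```

```bash
J='python3 -m jog'; $J '[[[0.1,0.22,-2,0,0,0,0.2],[0,0,-2,0,0,0,0.2],[0,0,0,0,0,0,0.2],[0,0,0,0,0,0,0.2],[0,0,0,0,0,0,0.2]]]'|head -2; $J '[[[0,0,0,0,0,0,0.2],[0,0,0,0,0,0,0.2],[0,0,0,0,0,0,0.2]]]'|head -2
python3 - <<'E'
from h import *
grab('wrist','w10');p=env.state()['ee_pos'];print(p);find('w10',p[2]-20)
E
```

```text
t: 19.27
ee_pos: [566.3, 304.1, 55.3]
t: 19.52
ee_pos: [566.0, 304.2, 55.0]
[565.86867225 304.150362    54.7717129 ]
red [171.0, 233.0] [596.5, 374.3] 868 d33.5 yaw -0.018 centre [569.0, 374.8]
red [316.0, 240.0] [591.6, 303.6] 1024 d37.2 yaw -0.016 centre [564.1, 304.0]
```

```bash
J='python3 -m jog'; $J '[[[0.1,0,-0.6,0,0,0,0.2],[0,0,-0.5,0,0,0,0.2],[0,0,-0.4,0,0,0,0.2],[0,0,-0.3,0,0,0,0.2],[0,0,0,0,0,0,0.2]]]'; $J '[[[0,0,0,0,0,0,0.57],[0,0,0,0,0,0,0.57],[0,0,0,0,0,0,0.57],[0,0,0,0,0,0,0.57]]]'; $J '[[[0,0,3,0,0,0,0.57],[0,0,4,0,0,0,0.57],[0,0,4,0,0,0,0.57],[-1.36,-3.8,0,0,0,-0.017,0.57],[-1.36,-3.8,0,0,0,-0.017,0.57]]]'|head -2;$J '[[[-1.36,-3.8,0,0,0,-0.017,0.57],[-1.36,-3.8,0,0,0,-0.017,0.57],[-1.36,-3.8,0,0,0,-0.017,0.57],[-1.36,-3.8,0,0,0,-0.017,0.57],[-1.36,-3.8,0,0,0,-0.017,0.57]]]'|head -2; $J '[[[0,0,0,0,0,0,0.6],[0,0,0,0,0,0,0.6],[0,0,0,0,0,0,0.6]]]'
python3 - <<'E'
from h import *
grab('wrist','w11');find('w11',11);print(env.state()['ee_pos'])
E
```

```text
t: 19.98
ee_pos: [566.2, 303.9, 37.7]
eef_rot: [-0.0, 1.0, -0.008, -0.001]
wrist_force: [-5.3, -1.0, 15.6]
gripper_width: 0.362
grasp_force: 25.0
t: 20.32
ee_pos: [566.2, 303.9, 35.5]
eef_rot: [0.0, 1.0, -0.008, -0.0]
wrist_force: [-0.0, -0.3, 0.1]
gripper_width: 0.564
grasp_force: 0.0
t: 20.73
ee_pos: [541.1, 230.1, 148.1]
t: 21.15
ee_pos: [470.3, 36.5, 145.9]
t: 21.4
ee_pos: [471.7, 38.5, 146.0]
eef_rot: [-0.0, 0.998, -0.067, 0.0]
wrist_force: [0.3, 0.4, 0.1]
gripper_width: 0.6
grasp_force: 0.0
red [283.0, 5.0] [633.9, 39.4] 260 d32.5 yaw -0.299 centre [607.6, 47.5]
red [316.0, 198.0] [497.4, 35.0] 390 d36.9 yaw -0.121 centre [470.1, 38.3]
green [629.0, 113.0] [529.7, -203.4] 620 d49.5 yaw 0.129 centre [502.4, -206.9]
[471.88585927  39.24992136 145.88067856]
```

```bash
J='python3 -m jog'; $J '[[[-0.12,-0.08,-4,0,0,0,0.6],[0,0,-4,0,0,0,0.6],[0,0,-2.5,0,0,0,0.6],[0,0,-0.9,0,0,0,0.6],[0,0,0,0,0,0,0.6]]]' 25|head -2;  $J '[[[0,0,0,0,0,0,0.3],[0,0,0,0,0,0,0.2],[0,0,0,0,0,0,0.2],[0,0,0,0,0,0,0.2],[0,0,0,0,0,0,0.2]]]' 25
$J '[[[0,0,2,0,0,0,0.2],[0,0,4,0,0,0,0.2],[0,0,4,0,0,0,0.2],[-0.1,3.81,0,0,0,0.013,0.2],[-0.1,3.81,0,0,0,0.013,0.2]]]'|tail -2; $J '[[[-0.1,3.81,0,0,0,0.013,0.2],[-0.1,3.81,0,0,0,0.013,0.2],[-0.1,3.81,0,0,0,0.013,0.2],[-0.1,3.81,0,0,0,0.013,0.2],[-0.1,3.81,0,0,0,0.013,0.2]]]'|tail -2;  $J '[[[-0.1,3.81,0,0,0,0.013,0.2],[-0.1,3.81,0,0,0,0.013,0.2],[0,0,-3,0,0,0,0.2],[0,0,-2,0,0,0,0.2],[0,0,0,0,0,0,0.2]]]'|tail -2; $J '[[[0,0,0,0,0,0,0.2],[0,0,0,0,0,0,0.2],[0,0,0,0,0,0,0.2]]]'
python3 - <<'E'
from h import *
grab('wrist','w12');p=env.state()['ee_pos'];print(p);find('w12',p[2]-20)
E
```

```text
t: 21.87
ee_pos: [469.1, 38.4, 30.0]
t: 22.28
ee_pos: [471.1, 37.6, 33.3]
eef_rot: [-0.0, 0.998, -0.067, 0.001]
wrist_force: [-0.9, 0.3, 7.8]
gripper_width: 0.358
grasp_force: 25.0
gripper_width: 0.361
grasp_force: 25.0
gripper_width: 0.358
grasp_force: 25.0
gripper_width: 0.361
grasp_force: 25.0
t: 23.78
ee_pos: [462.3, 380.0, 83.7]
eef_rot: [-0.001, 1.0, -0.01, 0.001]
wrist_force: [0.6, 0.0, -1.0]
gripper_width: 0.36
grasp_force: 25.0
[462.14245119 380.12130012  83.64268986]
red [458.0, 23.0] [582.1, 317.8] 1027
red [311.0, 26.0] [582.3, 379.5] 986
red [316.0, 238.0] [488.9, 379.4] 982 d36.3 yaw -0.012 centre [461.4, 379.8]
```

```bash
J='python3 -m jog'; $J '[[[0.05,0.17,-2,0,0,0,0.2],[0,0,-0.9,0,0,0,0.2],[0,0,0,0,0,0,0.2],[0,0,0,0,0,0,0.2],[0,0,0,0,0,0,0.2]]]'|head -2; $J '[[[0,0,0,0,0,0,0.2],[0,0,-0.6,0,0,0,0.2],[0,0,-0.5,0,0,0,0.2],[0,0,-0.5,0,0,0,0.2],[0,0,-0.2,0,0,0,0.2]]]'; $J '[[[0,0,0,0,0,0,0.2],[0,0,0,0,0,0,0.2]]]'
```

```text
t: 24.25
ee_pos: [462.0, 381.7, 53.6]
t: 24.67
ee_pos: [462.6, 382.0, 38.1]
eef_rot: [-0.001, 1.0, -0.009, 0.001]
wrist_force: [-7.0, -4.4, 35.8]
gripper_width: 0.363
grasp_force: 25.0
t: 24.83
ee_pos: [462.6, 382.0, 38.0]
eef_rot: [-0.001, 1.0, -0.009, 0.001]
wrist_force: [-3.8, -3.9, 24.6]
gripper_width: 0.358
grasp_force: 25.0
```

```bash
J='python3 -m jog'; $J '[[[0,0,0,0,0,0,0.57],[0,0,0,0,0,0,0.57],[0,0,0,0,0,0,0.57],[0,0,0,0,0,0,0.57]]]'|tail -2; $J '[[[0,0,3,0,0,0,0.57],[0,0,4,0,0,0,0.57],[0,0,4,0,0,0,0.57],[1.67,-3.73,0,0,0,-0.03,0.57],[1.67,-3.73,0,0,0,-0.03,0.57]]]'|head -2;$J '[[[1.67,-3.73,0,0,0,-0.03,0.6],[1.67,-3.73,0,0,0,-0.03,0.6],[1.67,-3.73,0,0,0,-0.03,0.6],[1.67,-3.73,0,0,0,-0.03,0.6],[1.67,-3.73,0,0,0,-0.03,0.6]]]'|head -2; $J '[[[1.67,-3.73,0,0,0,-0.03,0.6],[1.67,-3.73,0,0,0,-0.03,0.6],[0,0,0,0,0,0,0.6],[0,0,0,0,0,0,0.6],[0,0,0,0,0,0,0.6]]]'
python3 - <<'E'
from h import *
grab('wrist','w13');find('w13',11);print(env.state()['ee_pos'])
E
```

```text
gripper_width: 0.564
grasp_force: 0.0
t: 25.58
ee_pos: [495.3, 310.5, 146.9]
t: 26.0
ee_pos: [578.7, 118.9, 144.6]
t: 26.42
ee_pos: [611.3, 46.7, 144.3]
eef_rot: [-0.0, 0.99, -0.143, -0.001]
wrist_force: [-0.2, 0.3, -0.1]
gripper_width: 0.601
grasp_force: 0.0
red [316.0, 196.0] [637.7, 38.6] 392 d36.9 yaw -0.287 centre [611.3, 46.4]
red [30.0, 338.0] [589.0, 313.4] 302
green [636.0, 278.0] [496.0, -197.3] 133
[611.13071778  47.8342583  144.30320456]
```

```bash
J='python3 -m jog'; $J '[[[0,-0.12,-4,0,0,0,0.6],[0,0,-4,0,0,0,0.6],[0,0,-2.5,0,0,0,0.6],[0,0,-0.8,0,0,0,0.6],[0,0,0,0,0,0,0.6]]]' 25|head -2;  $J '[[[0,0,0,0,0,0,0.3],[0,0,0,0,0,0,0.2],[0,0,0,0,0,0,0.2],[0,0,0,0,0,0,0.2],[0,0,0,0,0,0,0.2]]]' 25
$J '[[[0,0,2,0,0,0,0.2],[0,0,4,0,0,0,0.2],[0,0,4,0,0,0,0.2],[-1.88,3.23,0,0,0,0.034,0.2],[-1.88,3.23,0,0,0,0.034,0.2]]]'|tail -2; $J '[[[-1.88,3.23,0,0,0,0.034,0.2],[-1.88,3.23,0,0,0,0.034,0.2],[-1.88,3.23,0,0,0,0.034,0.2],[-1.88,3.23,0,0,0,0.034,0.2],[-1.88,3.23,0,0,0,0.034,0.2]]]'|tail -2;  $J '[[[-1.88,3.23,0,0,0,0.034,0.2],[0,0,0,0,0,0,0.2],[0,0,-3,0,0,0,0.2],[0,0,-2,0,0,0,0.2],[0,0,0,0,0,0,0.2]]]'|tail -2; $J '[[[0,0,0,0,0,0,0.2],[0,0,0,0,0,0,0.2],[0,0,0,0,0,0,0.2]]]'
python3 - <<'E'
from h import *
grab('wrist','w14');p=env.state()['ee_pos'];print(p);find('w14',p[2]-20)
E
```

```text
t: 26.88
ee_pos: [609.8, 46.9, 29.9]
t: 27.3
ee_pos: [613.1, 45.2, 33.7]
eef_rot: [-0.001, 0.99, -0.143, 0.001]
wrist_force: [-0.4, 1.9, 7.6]
gripper_width: 0.359
grasp_force: 25.0
gripper_width: 0.36
grasp_force: 25.0
gripper_width: 0.36
grasp_force: 25.0
gripper_width: 0.358
grasp_force: 25.0
t: 28.8
ee_pos: [462.6, 303.4, 83.4]
eef_rot: [-0.001, 1.0, -0.008, 0.001]
wrist_force: [0.1, 0.1, -0.6]
gripper_width: 0.361
grasp_force: 25.0
[462.45748302 303.48076194  83.3205675 ]
red [312.0, 27.0] [582.1, 302.8] 987
red [166.0, 29.0] [582.5, 364.6] 1021
red [185.0, 222.0] [498.4, 366.0] 676 d54.6 yaw 3.121 centre [525.9, 365.4]
red [316.0, 240.0] [488.4, 302.8] 961 d36.2 yaw -0.014 centre [460.9, 303.2]
```

Target (461, 305.2), so shift y by +0.2 cm and lower.

```bash
J='python3 -m jog'; $J '[[[0,0.2,-2,0,0,0,0.2],[0,0,-0.9,0,0,0,0.2],[0,0,0,0,0,0,0.2],[0,0,0,0,0,0,0.2],[0,0,0,0,0,0,0.2]]]'|head -2; $J '[[[0,0,0,0,0,0,0.2],[0,0,-0.6,0,0,0,0.2],[0,0,-0.5,0,0,0,0.2],[0,0,-0.4,0,0,0,0.2],[0,0,-0.2,0,0,0,0.2]]]'; $J '[[[0,0,0,0,0,0,0.57],[0,0,0,0,0,0,0.57],[0,0,0,0,0,0,0.57],[0,0,0,0,0,0,0.57]]]'; $J '[[[0,0,3,0,0,0,0.57],[0,0,4,0,0,0,0.57],[-1,0,4,0,0,0,0.57],[-2,2,3,0,0,0,0.57],[-2,2,0,0,0,0,0.57]]]'|head -2;  $J '[[[0,0,0,0,0,0,0.57],[0,0,0,0,0,0,0.57],[0,0,0,0,0,0,0.57]]]'
python3 - <<'E'
from h import *
grab('wrist','w15');find('w15',19);print(env.state()['ee_pos'])
E
```

```text
t: 29.27
ee_pos: [461.9, 305.2, 53.6]
t: 29.68
ee_pos: [462.5, 305.5, 38.9]
eef_rot: [-0.001, 1.0, -0.008, 0.001]
wrist_force: [-6.5, -3.2, 40.5]
gripper_width: 0.36
grasp_force: 25.0
t: 30.02
ee_pos: [461.2, 305.2, 35.6]
eef_rot: [0.0, 1.0, -0.008, -0.0]
wrist_force: [0.9, -0.1, -0.3]
gripper_width: 0.564
grasp_force: 0.0
t: 30.43
ee_pos: [415.1, 346.1, 181.3]
t: 30.68
ee_pos: [411.4, 344.8, 175.5]
eef_rot: [0.001, 1.0, -0.008, -0.0]
wrist_force: [0.7, -0.6, -0.5]
gripper_width: 0.57
grasp_force: 0.0
red [268.0, 132.0] [488.2, 381.9] 392 d36.9 yaw -0.004 centre [460.7, 382.0]
red [364.0, 131.0] [487.2, 304.6] 377 d37.1 yaw -0.020 centre [459.7, 305.1]
[411.83268108 344.18515409 175.38982182]
```

View pics/w15.png

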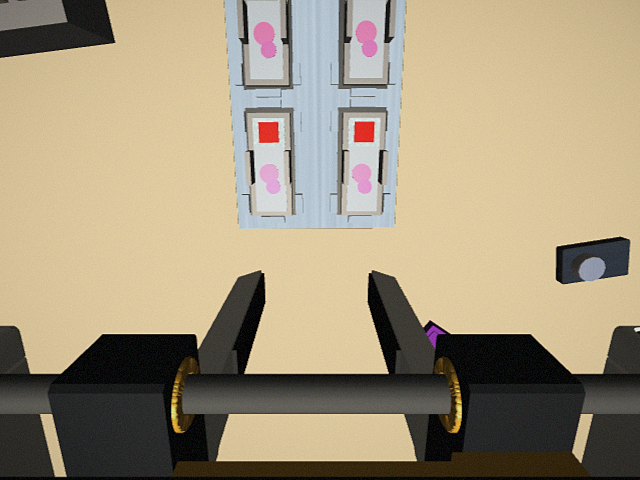

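All four tray nests hold red carriers, flat inside the blocks. Now back to the window bar.

```bash
J='python3 -m jog'; $J '[[[1.21,-3.84,0.2,0,0,0.108,0.5],[1.21,-3.84,0.2,0,0,0.108,0.5],[1.21,-3.84,0.2,0,0,0.108,0.5],[1.21,-3.84,0.2,0,0,0.108,0.5],[1.21,-3.84,0.2,0,0,0.108,0.5]]]'|head -2; $J '[[[1.21,-3.84,0.2,0,0,0.108,0.5],[1.21,-3.84,0.2,0,0,0.108,0.5],[1.21,-3.84,0.2,0,0,0.108,0.5],[1.21,-3.84,0.2,0,0,0.108,0.5],[1.21,-3.84,0.2,0,0,0.108,0.5]]]'|head -2; $J '[[[1.21,-3.84,0.2,0,0,0.108,0.5],[1.21,-3.84,0.2,0,0,0.108,0.5],[1.21,-3.84,0.2,0,0,0.108,0.5],[1.21,-3.84,0.2,0,0,0.108,0.5],[1.21,-3.84,0.2,0,0,0.108,0.5]]]'|head -2;$J '[[[0,0,0,0,0,0,0.5],[0,0,0,0,0,0,0.5],[0,0,0,0,0,0,0.5],[0,0,0,0,0,0,0.5]]]'
python3 - <<'E'
from h import *
grab('wrist','w16');find('w16',66);s=env.state();print(s['ee_pos'],s['joint_positions'])
E
```

```text
t: 31.15
ee_pos: [472.4, 149.9, 185.5]
t: 31.57
ee_pos: [532.2, -42.6, 195.4]
t: 31.98
ee_pos: [592.0, -234.8, 205.1]
t: 32.32
ee_pos: [592.3, -229.5, 205.3]
eef_rot: [-0.001, 0.695, 0.719, 0.0]
wrist_force: [-0.2, -0.2, -1.1]
gripper_width: 0.501
grasp_force: 0.0
green [244.0, 139.0] [533.2, -159.1] 412 d38.1 yaw 0.052 centre [505.8, -160.5]
green [250.0, 233.0] [536.9, -234.1] 346 d36.8 yaw 0.013 centre [509.4, -234.4]
[ 592.61845277 -229.0035798   205.50724782] [ 0.27340168  0.63463546  0.0860458   1.58813568 -0.06501821  0.92309852
  0.41669462]
```

View pics/w16.png

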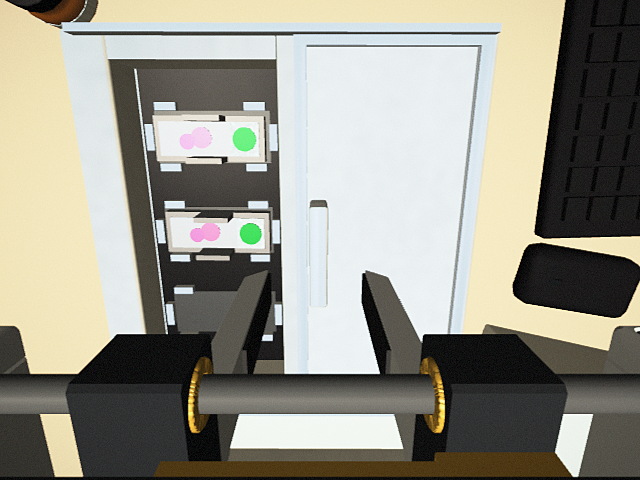

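Both green carriers lie within their nests and nest 2 is empty. Bar at (318,202)–(318,305), centred between the fingers. Grip and shut.

```bash
J='python3 -m jog'; python3 -c "
from h import *
print(px2w('w16',319,203,130),px2w('w16',318,304,130))"; $J '[[[0,0,-3,0,0,0,0.5],[0,0,-3,0,0,0,0.5],[0,0,-1.3,0,0,0,0.5],[0,0,0,0,0,0,0.2],[0,0,0,0,0,0,0]]]' 15|head -2;  $J '[[[0,0,0,0,0,0,0],[0,0,0,0,0,0,0],[0,0,0,0,0,0,0],[0,0,0,0,0,0,0],[0,0,0,0,0,0,0]]]' 15; $J '[[[-1,-0.03,0,0,0,0,0],[-2.5,-0.08,0,0,0,0,0],[-3,-0.1,0,0,0,0,0],[-3,-0.1,0,0,0,0,0],[-1.5,-0.05,0,0,0,0,0]]]';  $J '[[[-0.7,-0.02,0,0,0,0,0],[-0.5,-0.02,0,0,0,0,0],[-0.5,-0.02,0,0,0,0,0],[0,0,0,0,0,0,0],[0,0,0,0,0,0,0]]]'
```

```text
[ 591.74407035 -194.80661127  130.        ] [ 593.47600758 -264.21662016  130.        ]
t: 32.78
ee_pos: [592.8, -229.2, 132.7]
t: 33.2
ee_pos: [593.6, -230.8, 134.2]
eef_rot: [0.001, 0.695, 0.719, 0.001]
wrist_force: [-0.3, 0.7, 5.4]
gripper_width: 0.13
grasp_force: 15.0
t: 33.62
ee_pos: [481.0, -234.5, 134.2]
eef_rot: [0.0, 0.696, 0.718, 0.0]
wrist_force: [1.7, 1.2, 2.6]
gripper_width: 0.128
grasp_force: 15.0
t: 34.03
ee_pos: [466.9, -234.9, 134.1]
eef_rot: [0.001, 0.695, 0.719, 0.0]
wrist_force: [-2.4, 2.1, 11.7]
gripper_width: 0.125
grasp_force: 15.0
```

```bash
J='python3 -m jog'; $J '[[[-0.4,-0.01,0,0,0,0,0],[-0.4,-0.01,0,0,0,0,0],[0,0,0,0,0,0,0],[0,0,0,0,0,0,0]]]'
```

```text
t: 34.37
ee_pos: [466.4, -234.9, 134.2]
eef_rot: [0.006, 0.694, 0.72, 0.004]
wrist_force: [13.0, 1.7, -4.3]
gripper_width: 0.128
grasp_force: 15.0
```

```bash
J='python3 -m jog'; $J '[[[-0.5,0,0,0,0,0,0],[0,0,0,0,0,0,0],[0,0,0,0,0,0,0]]]'; $J '[[[0.9,0,0,0,0,0,0.15],[0,0,0,0,0,0,0.5],[0,0,0,0,0,0,0.5],[0,0,0,0,0,0,0.5],[0,0,0,0,0,0,0.5]]]'; $J '[[[0,0,3,0,0,0,0.5],[0,0,4,0,0,0,0.5],[0,4,3,0,0,0,0.5],[0,4,0,0,0,0,0.5],[0,4,0,0,0,0,0.5]]]'|head -2; $J '[[[0,0,0,0,0,0,0.5],[0,0,0,0,0,0,0.5],[0,0,0,0,0,0,0.5]]]'
python3 - <<'E'
from h import *
grab('wrist','w17');grab('side','s17'); a=cv2.imread('pics/s17.png');b=cv2.imread('pics/w17.png')
cv2.imwrite('pics/both.png',np.hstack([cv2.resize(a[130:460,180:560],(400,347)),cv2.resize(b[:,:],(400,347))]))
print(env.state()['ee_pos'])
E
```

```text
t: 34.62
ee_pos: [466.2, -235.0, 134.2]
eef_rot: [0.01, 0.694, 0.72, 0.006]
wrist_force: [21.8, 2.9, -14.6]
gripper_width: 0.128
grasp_force: 15.0
t: 35.03
ee_pos: [460.7, -235.3, 132.8]
eef_rot: [-0.001, 0.696, 0.718, -0.001]
wrist_force: [0.2, -0.4, 0.5]
gripper_width: 0.394
grasp_force: 0.0
t: 35.45
ee_pos: [462.1, -122.0, 229.8]
t: 35.7
ee_pos: [461.5, -122.5, 228.0]
eef_rot: [0.0, 0.695, 0.719, -0.0]
wrist_force: [-0.2, -0.3, -0.5]
gripper_width: 0.498
grasp_force: 0.0
[ 461.51531529 -123.56394067  227.87557387]
```

View pics/both.png

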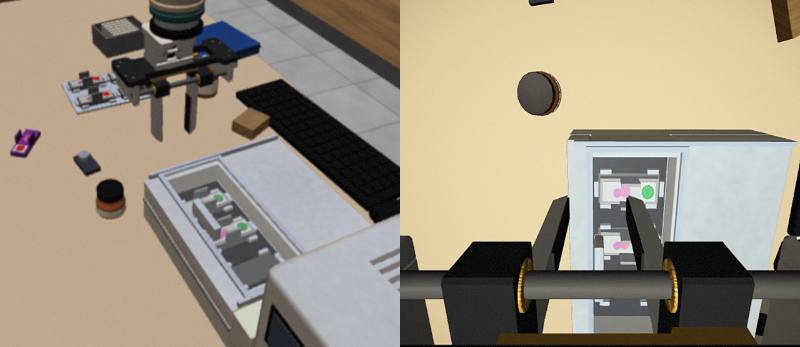

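Side and wrist views: window shut, both greens visible under it, tray holding the reds, and the jar, clamp and purple decoy undisturbed. Bar travel was 127 mm between stops. Handing in.

```bash
python3 -c "
from plant import env
print(env.sign_off())"
```

```text
the job is handed in; nothing more can be done
None
```

I opened the window fully, put both green carriers in scanner nests and all four red ones in the rework tray, shut the window to its stop, and handed the job in at about 36 s; sign-off gave no verdict.

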